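# Click the score wheel round to the pointer

### The arm

A 6-joint arm with a two-finger parallel gripper is mounted at the origin on the work surface. World frame = base frame: x ahead of the robot, y to its left, z up, the work surface at z = 0. Lengths are in m, angles in rad, forces in N, time in s.
With the tool pointing down it reaches from about 0.275 to 0.85 m from the base axis. Payload 19 kg.
Tool frame: the origin (TCP) lies on the centre line of the jaws, within the pads' length; the fingertips stand 22 mm ahead of it and the grasp point (between the pads) lies 3 mm ahead of it (arm.tip_reach is the x of the fingertips in the tool frame, in m); x points along the fingers, z is the direction in which the jaws open and shut, and the axes are right-handed (so a half turn about x gives the same grasp; the last joint's range is limited). The gripper opens to 85 mm and grips with 20 to 120 N. Pads are 22 mm wide; open, the fingers measure 114 mm over their backs; the gripper's body (76 mm by 85 mm) begins 54 mm behind the grasp point. The pads swing forward as they close: fully open they stand 13 mm farther back than shut.
Start: joints at [1.21, 0.15, 1.437, -0, 1.554, -0.134], TCP at [0.129, 0.56, 0.253] pointing down, gripper open.
Joint ranges: [-2.8, 2.8], [-0.68, 2.1], [0.12, 2.68], [-1.39, 4.53], [0.16, 2.79], [-2.81, 2.81]. Speed limits (rad/s): [1.89, 1.89, 2.22, 3.01, 3.01, 3.01].

### API

Orientations are given as a 3x3 rotation matrix whose columns are the frame's x, y, z axes.
In Python, from plant import arm gives the robot as it stands. The module is installed in compiled form; this text tells all that it offers.
- The arm moves only by the tool servo_tool, never from a script. Its argument "series" is a list of rows, each a list of 3 entries, a list of its own where there are three numbers: the opening, from 0 (shut) to 1 (fully open), then the shift along the tool's x, y, z in m, then the turn, a rotation vector about the tool's x, y, z in degrees. A call has 1 to 10 rows; each row is the pose to reach, as a shift and turn from the pose commanded when the call began, along the tool's axes at that moment; what a row does not reach only later rows make up. A row lasts 1/12 s, in which the tool goes at most 41.7 mm and 7.16 degrees, less where a joint would pass 70% of its speed; a pose out of reach is approached as far as the arm can. A call with a gripper value outside its range is refused whole. The fingers move at their own pace and stop on an object; "newtons" is the grip in N (left out, the last holds). Time passes only in rows, so rows that repeat a pose let the fingers close. It gives the time, the measured TCP pose, the force and the opening at its end, in the units of the state.
- arm.state(): the state, without advancing time (a new reading comes with each control period).
- arm.camera(name): name is "scene" or "top"; returns a dict with "pixels" (480x640x3 uint8, red, green, blue), "mtx" (3x3 intrinsics, pixels), "D" ([k1, k2, p1, p2, k3] as OpenCV has them; the pictures are not rectified), "T" (4x4, takes a point from camera to world coordinates). Camera axes: x right, y down, z forward; pixel columns grow to the right and rows downward; lengths in m; the calibration is good to about 2 mm. A picture is of the moment at which its call begins. There is no depth.
- arm.finish_job(): hands the job in, once; it reports no verdict.
Trained networks look in a picture, given as the dict that the camera call returned (one of the last four; its "shot" number tells which), for a name from the list of things; names that differ only in an ending like _2 or _b are one class to them, and where a whole thing is asked for, a point or a joint stands for the part that bears it (a point fixed in the world has none). Each returns a list of dicts, best first, with "confidence" (0 to 1); they miss things now and then, are a little off and sometimes report something else, mostly with a low value. They report only what shows in the picture. A call takes as long as a camera call.
- arm.look_for(picture, target): "at" ([x, y, z] in m, in world coordinates, good to about 4 mm: the middle of the surface that is visible of it).
- arm.spot_point(picture, target): "at" ([x, y, z] in m, in world coordinates, good to about 4 mm: a listed point, or the origin of a listed thing).
The state is a dict: "t": time; "qpos": joint angles; "qd": joint speeds; "joint_torque": joint torques, N m; "eef_pos": TCP position; "tcp_rot": TCP orientation; "force": force on the tool from outside, world axes, zero at the start; "torque": the same for the moment, N m; "grip_width": opening from 0.0 (shut) to 1.0 (fully open).
Only numpy, scipy, OpenCV 4.12 (cv2) and the standard library are available. Lean on these libraries where they do the work, as an engineer would, in place of code of your own. Each camera call takes 0.05 s, during which the arm holds its last target. There are 200 camera calls.

### The job

Two score counters stand on the carrom table, one on a round base and one on a square base. With a fingertip, flick the edge of the round-based counter's toothed wheel clockwise (seen from above), click by click, until its one ribbed and studded tooth rests at the fixed pointer, without running a click past it. Grasp and lift nothing, and leave the other counter's wheel and everything else as it is.

Things in the scene. Friction and masses are not known exactly. Their poses are not given: they have to be found in the camera images.
- round_counter: score counter on a round (diameter 180 mm) base 16 mm thick, fixed firmly. Origin: centre of the base's underside, on the wheel's vertical axis; z up, x from the axis to the fixed pointer. Its flat aluminium wheel lies 28 to 42 mm above the table: a disc of radius 42 mm with 8 radial teeth, 8 mm wide, reaching to radius 74 mm. The counter to work on.
- round_wheel (a joint): angle of the round counter's wheel (rad), growing clockwise seen from above. Clicks every pi/4, at whole multiples of it: a resting wheel has teeth along the counter's x axis and every 45 degrees from it, gaps halfway between. Pushed over the hump halfway (about 2.5 N at a tooth's end), it snaps on to the next click. End stops at -0.43 and 5.1. Starts at 0, 1 or 2 clicks; at pi the ribbed tooth is at the pointer.
- round_stud (a point): top of the 12 mm wide steel stud at the root of the round counter's ribbed tooth, 42 mm from the axis, 50 mm above the table. A raised rib (7 mm wide, 4 mm tall) runs from the hub to this stud; the other seven teeth are plain
- round_pointer (a point): arrow tip of the round counter's pointer, 72 mm from the axis, 56 mm above the table. The pointer is an upright steel plate, 30 mm wide, its top 60 mm above the table, standing 79 to 89 mm from the axis at the base's rim, with an arrow tip pointing at the wheel
- square_counter: score counter on a square (180 x 180 mm) base 16 mm thick, fixed firmly. Origin: centre of the base's underside, on the wheel's vertical axis; z up, x from the axis to the fixed pointer. Its flat aluminium wheel lies 28 to 42 mm above the table: a disc of radius 42 mm with 8 radial teeth, 8 mm wide, reaching to radius 74 mm. To be left as it is.
- square_wheel (a joint): angle of the square counter's wheel (rad), growing clockwise seen from above. Clicks every pi/4, at whole multiples of it: a resting wheel has teeth along the counter's x axis and every 45 degrees from it, gaps halfway between. Pushed over the hump halfway (about 2.5 N at a tooth's end), it snaps on to the next click. End stops at -0.43 and 5.1. Starts at 0 and must stay there.
- bottle: empty glass bottle, 68 mm across, 210 mm tall, standing at the tray's right-hand end; origin at the centre of its underside
- saucer1: ceramic saucer, 132 mm across, 16 mm tall, on the tray, under cup1; origin under its centre
- cup1: ceramic teacup, 76 mm across, 60 mm tall, on saucer1; origin under its centre
- saucer2: ceramic saucer like saucer1, under cup2; origin under its centre
- cup2: ceramic teacup like cup1, on saucer2; origin under its centre
- rack: wooden slotted rack, 100 x 130 x 52 mm, at the tray's left-hand end, cradling three coin cases; origin under its centre
- case0: plastic coin case, 75 x 26 x 70 mm, upright in the rack; origin under its centre
- case1: coin case like case0
- case2: coin case like case0
- striker: black plastic disc, 41 mm across, 10 mm thick, flat on the table between the two counters; origin under its centre
- coin: wooden carrom coin, 31 mm across, 10 mm thick, flat on the table between the two counters; origin under its centre

How it is judged:
At the end, for the whole second after the job is handed in: The round counter's wheel is at rest within 0.15 rad of pi (ribbed tooth clicked in at the pointer), the square counter's wheel is within 0.15 rad of 0, and every loose thing is within 20 mm of where it started (value of joint round_wheel between 2.992 and 3.292 rad and velocity of joint round_wheel between -0.1 and 0.1 rad/s and value of joint square_wheel between -0.15 and 0.15 rad and distance of each of bottle, saucer1, cup1, saucer2, cup2, rack, case0, case1, case2, striker, coin from where it was at the start of the episode below 0.02 m); the robot touches nothing.
It fails at once if the wheel is run over the hump into the click past the pointer (joint above pi + 0.45) (value of joint round_wheel above 3.592 rad).
It fails at once if the square counter's wheel is moved off its click (more than 0.4 rad) (value of joint square_wheel above 0.4 rad or value of joint square_wheel below -0.4 rad).
It fails at once if a bystander is pushed, lifted or carried more than 30 mm (distance of any of bottle, saucer1, cup1, saucer2, cup2, rack, case0, case1, case2, striker, coin from where it was at the start of the episode above 0.03 m).
It fails at once if a cup or the bottle is tipped over (more than 0.5 rad) (angle between any of bottle, cup1, cup2's own z axis and vertical above 0.5 rad).
It also fails if it takes over 51 s, if anything falls off the work surface, if the arm or the gripper's body presses on something with over 40 N, if the wrist force passes 120 N, or if a joint passes its speed limit or range.

## Working session

There is one attempt and no reset: what is moved stays moved. The work goes in short steps, Python scripts to look and compute and a tool call to move; the robot and the scene stay as the last step left them, time stands still between calls to the robot, and variables do not carry over. Pictures are saved under pics/ and viewed, about 8 in all and at most 12, crops included, and the job is handed in when it is done.

Besides the shell and the picture viewer there is one more tool, called after "Emit:" by a JSON object that holds its "name" and its "arguments". servo_tool: Moves the arm, as the interface text tells. Its arguments: {"type":"object","properties":{"series":{"type":"array","items":{"type":"array"}},"newtons":{"type":"number"}},"required":["series"]}

```bash
mkdir -p pics; python3 - <<'E'
from plant import arm
import cv2,numpy as np
s=arm.state();print(s['t'],s['eef_pos'],s['tcp_rot'],s['grip_width'])
for c in['top','scene']:
    p=arm.camera(c);cv2.imwrite(f'pics/{c}0.png',p['pixels'][:,:,::-1])
    print(c,p['T'].round(3).tolist(),p['mtx'].round(1).tolist())
    for n in['round_counter','square_counter','round_stud','round_pointer','striker','coin','bottle','cup1','rack']:
        print(n,[(np.round(d['at'],3).tolist(),round(d['confidence'],2)) for d in arm.spot_point(p,n)[:3]])
E
```

```text
0.0 [0.12925347 0.56005723 0.25268586] [[-4.35558064e-04 -9.74383279e-01  2.24893389e-01]
 [-1.13791361e-03  2.24893747e-01  9.74382629e-01]
 [-9.99999258e-01  1.68490965e-04 -1.20671828e-03]] 1.0017501090275043
top [[0.008, -0.989, 0.149, 0.508], [-1.0, -0.01, -0.013, -0.011], [0.014, -0.149, -0.989, 0.93], [0.0, 0.0, 0.0, 1.0]] [[546.8, 0.0, 311.7], [0.0, 546.8, 238.4], [0.0, 0.0, 1.0]]
round_counter [([0.514, 0.236, 0.0], 0.91), ([0.758, 0.044, 0.012], 0.48)]
square_counter [([0.5, -0.198, -0.001], 0.79), ([0.757, 0.043, 0.011], 0.72)]
round_stud [([0.54, 0.27, 0.048], 0.95), ([0.6, -0.01, -0.002], 0.73)]
round_pointer [([0.581, 0.196, 0.056], 0.88)]
striker []
coin [([0.602, -0.007, -0.003], 0.49), ([0.502, -0.198, 0.001], 0.15)]
bottle [([0.738, -0.219, 0.002], 0.89), ([0.74, 0.2, 0.004], 0.47)]
cup1 [([0.757, -0.106, 0.008], 0.69), ([0.758, 0.045, 0.013], 0.55)]
rack [([0.742, 0.199, 0.004], 0.57)]
scene [[0.252, 0.551, -0.795, 1.247], [0.968, -0.131, 0.216, -0.188], [0.015, -0.824, -0.566, 0.516], [0.0, 0.0, 0.0, 1.0]] [[488.3, 0.0, 320.4], [0.0, 488.3, 238.3], [0.0, 0.0, 1.0]]
round_counter [([0.52, 0.236, -0.001], 0.73)]
square_counter [([0.497, -0.202, -0.002], 0.63), ([0.735, -0.219, 0.003], 0.63)]
round_stud [([0.54, 0.269, 0.053], 0.76)]
round_pointer [([0.58, 0.198, 0.055], 0.81)]
striker [([0.497, -0.002, -0.004], 0.54)]
coin [([0.73, 0.24, 0.015], 0.65), ([0.605, -0.004, 0.0], 0.48)]
bottle [([0.738, -0.218, 0.004], 0.8)]
cup1 [([0.758, 0.046, 0.008], 0.76), ([0.728, 0.241, 0.016], 0.63), ([0.758, -0.1, 0.01], 0.56)]
rack [([0.74, 0.199, 0.004], 0.85), ([0.732, 0.202, 0.018], 0.54)]
```

View pics/top0.png

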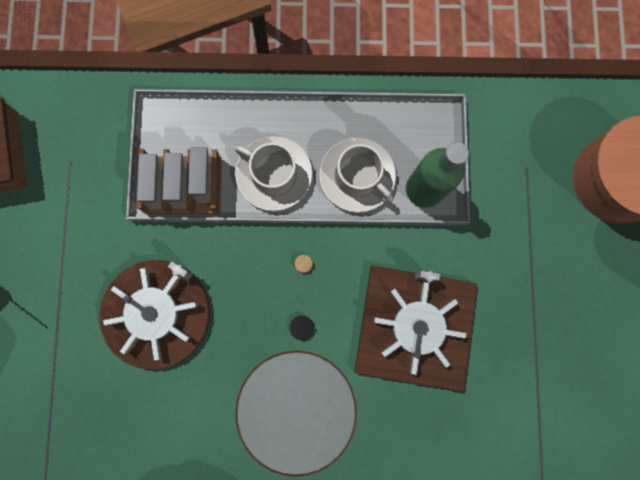

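View pics/scene0.png

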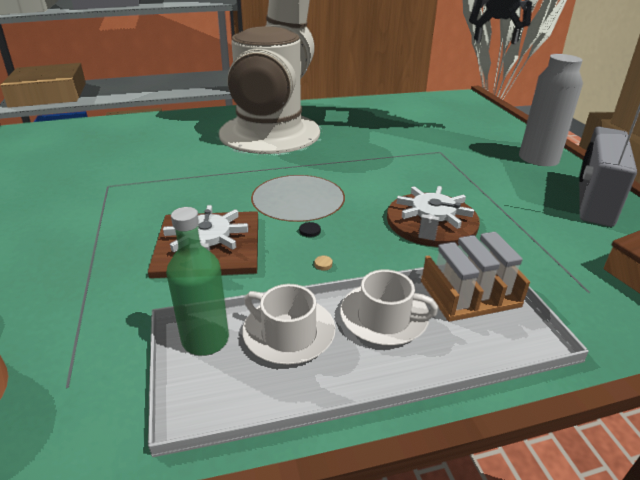

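The top view shows the round counter centred at pixel (150,314). Its pointer is at (178,270) and the ribbed tooth points to about (118,292), two teeth (90°) short of the pointer, so it needs 2 clicks. My plan is to keep the shut fingertip in a gap on the far-left side and sweep it along an arc from gap centre to gap centre, 45° per click.

```bash
cat > h.py <<'E'
from plant import arm
import numpy as np
from scipy.spatial.transform import Rotation as Ro
C=np.array([.518,.235]);A=-31.
def pose(g,r,z):
    g=np.radians(g);c,s=np.cos(g),np.sin(g)
    return np.array([C[0]+r*c,C[1]+r*s,z]),np.array([[0,-s,c],[0,c,s],[-1,0,0]])
def rel(P,base):
    p0,R0=base
    return (R0.T@(P[0]-p0)).round(4).tolist(),np.degrees(Ro.from_matrix(R0.T@P[1]).as_rotvec()).round(1).tolist()
def cur():
    s=arm.state();return s['eef_pos'],s['tcp_rot']
E
python3 - <<'E'
from h import *
print(arm.tip_reach, rel(pose(126.5,.066,.13),cur()))
E
```

```text
0.022 ([0.1233, -0.4017, -0.1866], [-49.5, -0.0, -0.0])
```

Emit:
{"name": "servo_tool", "arguments": {"series": [[0,[0.03,-0.1,-0.05],[-12,0,0]],[0,[0.06,-0.2,-0.1],[-24,0,0]],[0,[0.09,-0.3,-0.14],[-36,0,0]],[0,[0.12,-0.4,-0.187],[-49.5,0,0]],[0,[0.123,-0.402,-0.187],[-49.5,0,0]],[0,[0.123,-0.402,-0.187],[-49.5,0,0]],[0,[0.123,-0.402,-0.187],[-49.5,0,0]],[0,[0.123,-0.402,-0.187],[-49.5,0,0]],[0,[0.123,-0.402,-0.187],[-49.5,0,0]],[0,[0.123,-0.402,-0.187],[-49.5,0,0]]]}}

```text
t: 1.83
eef_pos: [0.4207, 0.3325, 0.1512]
tcp_rot: [[0.001, -0.803, -0.596], [0.0, -0.596, 0.803], [-1.0, -0.001, -0.0]]
force: [0.5, 1.4, -0.6]
grip_width: -0.001
```

```bash
python3 - <<'E'
from h import *
s=arm.state();print(s['t'],s['eef_pos'],s['grip_width'],rel(pose(126.5,.066,.13),cur()))
E
```

```text
1.8333 [0.42070293 0.33248727 0.15121828] -0.000647198168249029 ([0.0212, -0.0201, -0.0703], [0.1, -0.0, 0.0])
```

Emit:
{"name": "servo_tool", "arguments": {"series": [[0,[0.01,-0.01,-0.035],[0,0,0]],[0,[0.021,-0.02,-0.07],[0,0,0]],[0,[0.021,-0.02,-0.07],[0,0,0]],[0,[0.021,-0.02,-0.07],[0,0,0]],[0,[0.021,-0.02,-0.07],[0,0,0]]]}}

```text
t: 2.25
eef_pos: [0.477, 0.2896, 0.1305]
tcp_rot: [[-0.0, -0.804, -0.594], [-0.0, -0.594, 0.804], [-1.0, 0.0, 0.0]]
force: [0.1, 0.5, -1.1]
grip_width: -0.003
```

```bash
python3 - <<'E'
from h import *
import cv2
s=arm.state();print(s['t'],s['eef_pos'],s['grip_width'],rel(pose(126.5,.066,.13),cur()))
ims=[]
for c in['top','scene']:
    p=arm.camera(c)
    # overlay model teeth (z=.042) and finger gap centre
    T=np.linalg.inv(p['T'])
    def pr(X): return cv2.projectPoints(np.array([X],float),cv2.Rodrigues(T[:3,:3])[0],T[:3,3],p['mtx'],np.array(p['D']))[0].ravel()
    im=p['pixels'][:,:,::-1].copy()
    u,v=map(int,pr([*C,.04])); x0,y0=max(u-70,0),max(v-60,0)
    im=cv2.resize(im[y0:y0+120,x0:x0+140],None,fx=4,fy=4,interpolation=cv2.INTER_CUBIC)
    f=lambda X:tuple(int(k) for k in (pr(X)-[x0,y0])*4)
    for k in range(8): cv2.circle(im,f([*pose(A+45*k,.07,0)[0][:2],.042]),3,(0,0,255),-1)
    cv2.circle(im,f([*pose(126.5,.066,0)[0][:2],.042]),4,(255,0,0),-1)
    cv2.circle(im,f([*C,.042]),3,(0,255,0),-1)
    ims.append(im[:480,:560])
    for n in['round_counter','round_stud','round_pointer']:
        print(n,[(np.round(d['at'],3).tolist(),round(d['confidence'],2)) for d in arm.spot_point(p,n)[:1]])
for i,m in enumerate(ims): cv2.imwrite(f'pics/c{i}.png',m)
cv2.imwrite('pics/both1.png',cv2.resize(np.hstack(ims),(800,int(800*480/1120))))
E
```

```text
2.25 [0.47702457 0.28958042 0.13047511] -0.003056197070876309 ([0.0005, -0.0005, -0.0022], [-0.0, 0.0, -0.0])
round_counter [([0.514, 0.239, 0.001], 0.77)]
round_stud [([0.541, 0.276, 0.048], 0.69)]
round_pointer [([0.578, 0.196, 0.054], 0.87)]
round_counter [([0.516, 0.239, -0.002], 0.64)]
round_stud [([0.539, 0.269, 0.052], 0.88)]
round_pointer [([0.578, 0.193, 0.056], 0.61)]
```

View pics/both1.png

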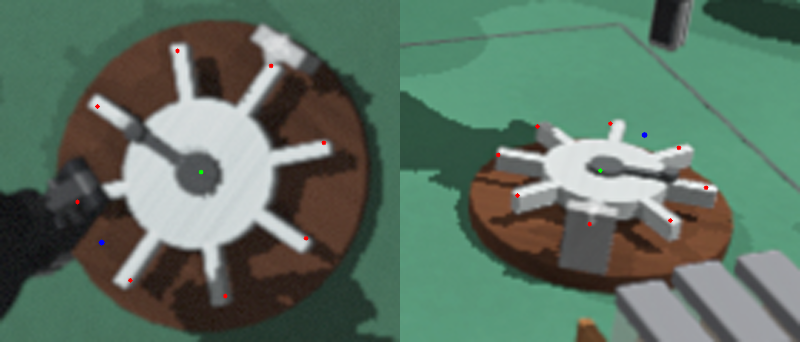

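The model overlay sits on the teeth to within about 2 mm, shifted roughly 1.5 mm in y, and the gap centre (blue) is clear. I'll correct the centre and descend.

```bash
sed -i 's/C=np.*;A/C=np.array([.517,.2365]);A/' h.py; python3 - <<'E'
from h import *
print(rel(pose(126.5,.066,.055),cur()))
b=pose(126.5,.066,.055)
for k in range(1,11): print(k,rel(pose(126.5-2.25*k,.066,.055),b))
E
```

```text
([0.0757, -0.0004, -0.0008], [0.1, -0.0, 0.0])
1 ([0.0, -0.0026, -0.0001], [2.2, 0.0, 0.0])
2 ([0.0, -0.0052, -0.0002], [4.5, 0.0, 0.0])
3 ([0.0, -0.0078, -0.0005], [6.7, 0.0, 0.0])
4 ([0.0, -0.0103, -0.0008], [9.0, 0.0, 0.0])
5 ([0.0, -0.0129, -0.0013], [11.2, 0.0, 0.0])
6 ([0.0, -0.0154, -0.0018], [13.5, 0.0, 0.0])
7 ([0.0, -0.0179, -0.0025], [15.7, 0.0, 0.0])
8 ([0.0, -0.0204, -0.0032], [18.0, 0.0, 0.0])
9 ([0.0, -0.0228, -0.0041], [20.2, 0.0, 0.0])
10 ([0.0, -0.0253, -0.005], [22.5, 0.0, 0.0])
```

Emit:
{"name": "servo_tool", "arguments": {"series": [[0,[0.015,0,-0.001],[0,0,0]],[0,[0.03,0,-0.001],[0,0,0]],[0,[0.045,0,-0.001],[0,0,0]],[0,[0.06,0,-0.001],[0,0,0]],[0,[0.07,0,-0.001],[0,0,0]],[0,[0.0755,0,-0.001],[0,0,0]],[0,[0.0755,0,-0.001],[0,0,0]],[0,[0.0755,0,-0.001],[0,0,0]]]}}

```text
t: 3.32
eef_pos: [0.4779, 0.2888, 0.0554]
tcp_rot: [[0.0, -0.804, -0.595], [0.0, -0.595, 0.804], [-1.0, -0.0, -0.0]]
force: [0.5, 0.2, 0.4]
grip_width: 0.001
```

Emit:
{"name": "servo_tool", "arguments": {"series": [[0,[0,-0.0026,-0.0001],[2.25,0,0]],[0,[0,-0.0052,-0.0002],[4.5,0,0]],[0,[0,-0.0078,-0.0005],[6.75,0,0]],[0,[0,-0.0103,-0.0008],[9,0,0]],[0,[0,-0.0129,-0.0013],[11.25,0,0]],[0,[0,-0.0154,-0.0018],[13.5,0,0]],[0,[0,-0.0179,-0.0025],[15.75,0,0]],[0,[0,-0.0204,-0.0032],[18,0,0]],[0,[0,-0.0228,-0.0041],[20.25,0,0]],[0,[0,-0.0253,-0.005],[22.5,0,0]]]}}

```text
t: 4.15
eef_pos: [0.5014, 0.3, 0.056]
tcp_rot: [[0.001, -0.971, -0.24], [0.0, -0.24, 0.971], [-1.0, -0.001, 0.0]]
force: [-2.0, -0.2, 0.9]
grip_width: -0.002
```

```bash
python3 - <<'E'
from h import *
s=arm.state();print(s['t'],s['eef_pos'],s['force'],rel(pose(104,.066,.055),cur()))
E
```

```text
4.15 [0.50138317 0.3000252  0.05601966] [-2.03587541 -0.17890292  0.87013332] ([0.001, 0.0002, 0.0006], [-0.1, 0.0, 0.1])
```

Contact shows the expected ~2 N. I'll continue to the next gap centre.

Emit:
{"name": "servo_tool", "arguments": {"series": [[0,[0,-0.0026,-0.0001],[2.25,0,0]],[0,[0,-0.0052,-0.0002],[4.5,0,0]],[0,[0,-0.0078,-0.0005],[6.75,0,0]],[0,[0,-0.0103,-0.0008],[9,0,0]],[0,[0,-0.0129,-0.0013],[11.25,0,0]],[0,[0,-0.0154,-0.0018],[13.5,0,0]],[0,[0,-0.0179,-0.0025],[15.75,0,0]],[0,[0,-0.0204,-0.0032],[18,0,0]],[0,[0,-0.0228,-0.0041],[20.25,0,0]],[0,[0,-0.0253,-0.005],[22.5,0,0]]]}}

```text
t: 4.98
eef_pos: [0.5274, 0.3013, 0.0561]
tcp_rot: [[0.001, -0.989, 0.15], [0.0, 0.15, 0.989], [-1.0, -0.001, 0.001]]
force: [-0.2, -0.1, 0.2]
grip_width: 0.0
```

```bash
cat > look.py <<'E'
from h import *
import cv2,sys
g=float(sys.argv[1]);s=arm.state();print(s['t'],s['eef_pos'],s['force'],rel(pose(g,.066,.055),cur()))
for i,c in enumerate(['top','scene']):
    p=arm.camera(c);im=p['pixels'][:,:,::-1]
    x0,y0=((90,250),(370,160))[i]
    if i==0: a=cv2.resize(im[y0:y0+130,x0:x0+130],(400,400),interpolation=cv2.INTER_CUBIC)
    else: b=cv2.resize(im[y0:y0+130,x0:x0+130],(400,400),interpolation=cv2.INTER_CUBIC)
    for d in arm.spot_point(p,'round_stud')[:1]:
        v=np.array(d['at'])[:2]-C;print(c,d['at'],d['confidence'],'angle to pointer',np.degrees(np.arctan2(v[1],v[0]))-A,'r',np.hypot(*v))
cv2.imwrite(sys.argv[2],np.hstack([a,b]))
E
python3 look.py 81.5 pics/l1.png
```

```text
4.9833 [0.52738388 0.30125797 0.0561038 ] [-0.17965119 -0.05962074  0.1501307 ] ([0.0011, 0.0007, 0.0004], [-0.1, 0.0, 0.1])
top [0.5606, 0.2448, 0.0476] 0.84 angle to pointer 41.778259104988734 r 0.04438299223801836
scene [0.5592, 0.2436, 0.0525] 0.84 angle to pointer 40.55036790055505 r 0.04279310692155924
```

View pics/l1.png

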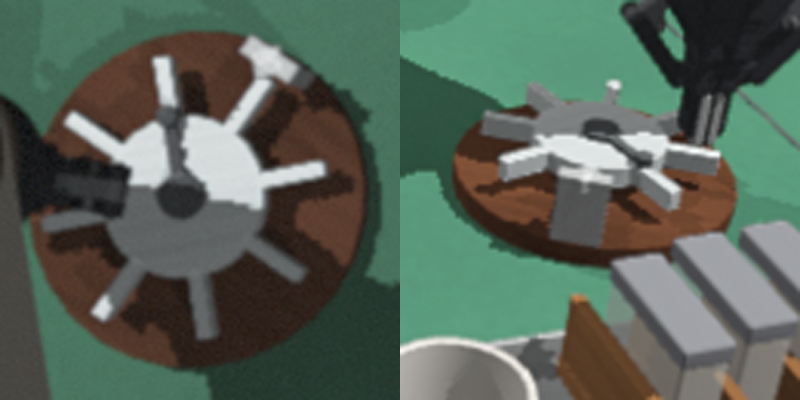

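The first click is made. The rib now points to the tooth at (165,70), one tooth short of the pointer at (275,60), and the finger sits free mid-gap at (95,190). Now the second click.

Emit:
{"name": "servo_tool", "arguments": {"series": [[0,[0,-0.0026,-0.0001],[2.25,0,0]],[0,[0,-0.0052,-0.0002],[4.5,0,0]],[0,[0,-0.0078,-0.0005],[6.75,0,0]],[0,[0,-0.0103,-0.0008],[9,0,0]],[0,[0,-0.0129,-0.0013],[11.25,0,0]],[0,[0,-0.0154,-0.0018],[13.5,0,0]],[0,[0,-0.0179,-0.0025],[15.75,0,0]],[0,[0,-0.0204,-0.0032],[18,0,0]],[0,[0,-0.0228,-0.0041],[20.25,0,0]],[0,[0,-0.0253,-0.005],[22.5,0,0]]]}}

```text
t: 6.02
eef_pos: [0.551, 0.2925, 0.0553]
tcp_rot: [[-0.0, -0.857, 0.515], [0.0, 0.515, 0.857], [-1.0, 0.0, 0.0]]
force: [-1.2, 1.3, 0.7]
grip_width: -0.001
```

Emit:
{"name": "servo_tool", "arguments": {"series": [[0,[0,-0.0026,-0.0001],[2.25,0,0]],[0,[0,-0.0052,-0.0002],[4.5,0,0]],[0,[0,-0.0078,-0.0005],[6.75,0,0]],[0,[0,-0.0103,-0.0008],[9,0,0]],[0,[0,-0.0129,-0.0013],[11.25,0,0]],[0,[0,-0.0154,-0.0018],[13.5,0,0]],[0,[0,-0.0179,-0.0025],[15.75,0,0]],[0,[0,-0.0204,-0.0032],[18,0,0]],[0,[0,-0.0228,-0.0041],[20.25,0,0]],[0,[0,-0.0253,-0.005],[22.5,0,0]]]}}

```text
t: 6.85
eef_pos: [0.5702, 0.2751, 0.0553]
tcp_rot: [[0.0, -0.595, 0.804], [0.0, 0.804, 0.595], [-1.0, -0.0, 0.0]]
force: [0.4, 0.4, -0.1]
grip_width: 0.0
```

```bash
python3 look.py 36.5 pics/l2.png
```

```text
6.85 [0.57023519 0.27505737 0.05532466] [ 0.36368234  0.40896089 -0.08310115] ([0.0003, 0.0007, 0.0003], [-0.0, 0.0, 0.0])
top [0.5547, 0.2124, 0.0496] 0.65 angle to pointer -1.5890442593976175 r 0.04474483210383067
scene [0.5538, 0.2127, 0.0515] 0.94 angle to pointer -1.892329743239678 r 0.043825563316402395
```

View pics/l2.png

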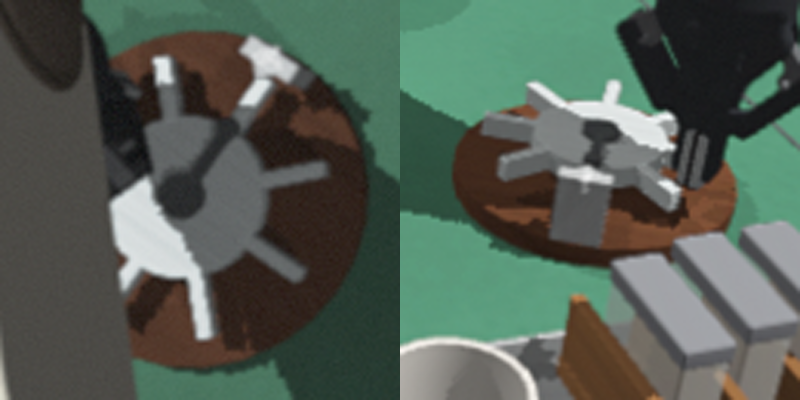

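The ribbed tooth now points at the pointer at (265,75) and the finger is free in its gap. I'll lift straight up and back away.

Emit:
{"name": "servo_tool", "arguments": {"series": [[0,[-0.015,0,0],[0,0,0]],[0,[-0.035,0,0],[0,0,0]],[0,[-0.06,0,0],[0,0,0]],[0,[-0.09,0,0],[0,0,0]],[0,[-0.12,0,0],[0,0,0]],[0,[-0.15,0,0],[0,0,0]],[0,[-0.18,0,0],[0,0,0]],[0,[-0.18,0,0],[0,0,0]],[0,[-0.18,0,0],[0,0,0]],[0,[-0.18,0,0],[0,0,0]]]}}

```text
t: 7.88
eef_pos: [0.5699, 0.2751, 0.2343]
tcp_rot: [[-0.001, -0.596, 0.803], [-0.0, 0.803, 0.596], [-1.0, 0.0, -0.001]]
force: [0.5, -0.4, -0.9]
grip_width: -0.001
```

```bash
python3 look.py 36.5 pics/l3.png; python3 - <<'E'
from plant import arm
import cv2
cv2.imwrite('pics/scene_end.png',arm.camera('scene')['pixels'][:,:,::-1])
E
```

```text
7.8833 [0.56991952 0.27509089 0.23433326] [ 0.52126683 -0.4333705  -0.93884907] ([0.1793, 0.0004, 0.0006], [0.1, -0.0, -0.0])
top [0.5563, 0.2135, 0.0507] 0.7 angle to pointer 0.6620481877661497 r 0.04553559047602216
```

View pics/scene_end.png

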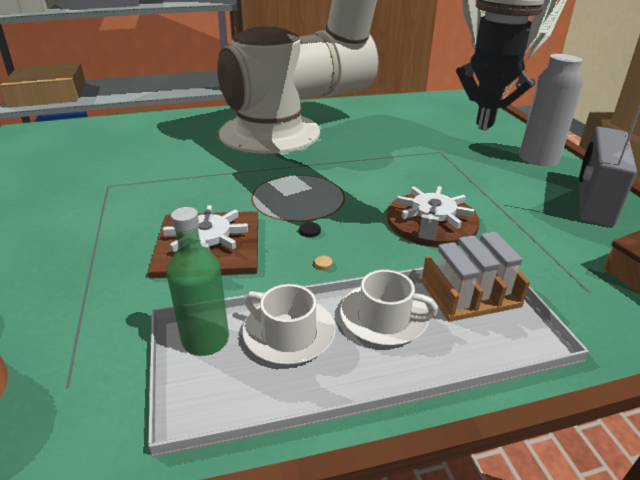

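The gripper is clear, hanging at (487,100). Both counters, the cups, bottle, cases, striker (310,229) and coin (323,263) are where they were in the first picture. Handing in.

```bash
python3 -c "
from plant import arm
print(arm.finish_job())"
```

```text
the job is handed in; nothing more can be done
None
```

The round counter's ribbed tooth now rests at the pointer, and the job is handed in; no verdict was reported. The wheel started two clicks short. I swept the closed fingertip clockwise through one tooth gap, 45° per click, then lifted it straight out after about 8 s of the 51 s allowed.

- **Wheel position:** after each click the stud was about 41° and then −1.7° from the pointer. After the lift it read +0.7°, from the top camera only. The scene camera did not report the stud in that last look.
- **Forces:** I read about 2 N while pushing, in line with the 2.5 N hump. It was under about 1 N once the finger was free, which is sensor noise.
- **Everything else:** in the last scene picture the square counter and all loose objects look unmoved. I compared them by eye and did not measure them again.

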